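# Stand up the fallen tumbler and hold the rice box's sprung shutter half open

## Robot

A 7-joint arm with a two-finger parallel gripper is mounted at the origin on the work surface. World frame = base frame: x ahead of the robot, y to its left, z up, the work surface at z = 0. Lengths are in m, angles in rad, forces in N, time in s.
With the tool pointing down it reaches from about 0.375 to 0.925 m from the base axis. Payload 3.1 kg.
Tool frame: the origin (TCP) lies between the finger pads; the fingertips stand 19 mm ahead of it and the grasp point (between the pads) is the TCP; z points along the fingers, y is the line along which they close (so a half turn about z gives the same grasp; the last joint's range is limited). The gripper opens to 85 mm and grips with 20 to 120 N. Pads are 22 mm wide; open, the fingers measure 114 mm over their backs; the gripper's body (76 mm by 85 mm) begins 54 mm behind the grasp point. The pads swing forward as they close: fully open they stand 13 mm farther back than shut.
Start: joints at [1.12, 0.383, 0.044, 1.598, -0.018, 1.161, -0.05], TCP at [0.225, -0.61, 0.25] pointing down, gripper open.
Joint ranges: [-2.61, 2.61], [-0.41, 2.15], [-1.48, 1.57], [0, 2.5], [-1.57, 4.71], [0.05, 1.97], [-2.85, 2.85]. Speed limits (rad/s): [2.79, 2.79, 3.14, 3.14, 3.14, 3.14, 3.14].

## Interface

Orientations are given as a unit quaternion [x, y, z, w].
In Python, from bench import move_ptp, movel, move_j, move_gripper, pause, inverse_kinematics, read_camera, camera_params, MotionError, sign_off, look_for, tip_of, read_time_s, read_qpos, read_joint_vel, read_effort, read_eef_pos, read_tcp_rot, read_ft_force, read_ft_torque, read_finger_gap, read_grasp_force gives the robot as it stands. Calls block until the motion is done:
- move_ptp(position, orientation): joint-space move of the TCP to a pose.
- movel(position, orientation=None, speed=0.15): straight line of the TCP; orientation=None keeps the orientation; speed is the mean speed in m/s.
- move_j(angles): joint-space move.
- move_gripper(opening, effort=None): finger opening in m; effort is the grip in N (None keeps the last); returns when the fingers have stopped.
- pause(seconds).
- inverse_kinematics(position, orientation): joint angles nearest the present ones, or None.
- read_camera(name): name is "scene" or "top" or "wrist"; returns the picture (480x640x3 uint8, red, green, blue); there is no depth.
- camera_params(name): a dict with "K" (3x3 intrinsics, pixels), "camera_from_world" (4x4, takes a point from world to camera coordinates). Camera axes: x right, y down, z forward; pixel columns grow to the right and rows downward; lengths in m; the calibration is good to about 2 mm. A picture is of the moment at which its call begins: read the wrist's pose just before it. camera_params takes no time and is no camera call; for the wrist camera it gives the pose at the moment of the call.
A pose or a line that the arm cannot do raises MotionError and nothing moves.
- sign_off(): hands the job in; it is judged then, once.
Trained networks look in the newest picture that a camera, given by its name, has taken for a name from the list of things; names that differ only in an ending like _2 or _b are one class to them, and where a whole thing is asked for, a point or a joint stands for the part that bears it (a point fixed in the world has none). Each returns a list of dicts, best first, with "confidence" (0 to 1); they miss things now and then, are a little off and sometimes report something else, mostly with a low value. They report only what shows in the picture. A call takes as long as a camera call.
- look_for(camera, name): "at" ([column, row] in pixels, amid what is visible of it).
- tip_of(camera, name): "at" ([column, row] in pixels: a listed point, or the origin of a listed thing).
Readings, each from a call of its own:
- read_time_s(): time.
- read_qpos(): joint angles.
- read_joint_vel(): joint speeds.
- read_effort(): joint torques, N m.
- read_eef_pos(): TCP position.
- read_tcp_rot(): TCP orientation.
- read_ft_force(): force on the tool from outside, world axes, zero at the start.
- read_ft_torque(): the same for the moment, N m.
- read_finger_gap(): finger opening in m.
- read_grasp_force(): force on a finger pad.
Only numpy, scipy, OpenCV 4.12 (cv2) and the standard library are available. Lean on these libraries where they do the work, as an engineer would, in place of code of your own. Each camera call takes 0.05 s, during which the arm holds its last target. There are 200 camera calls.

## Task

I am about to measure rice into the steel box: first stand the fallen steel tumbler upright on the shelf and let go of it, then slide the box's sprung shutter half-way open by its grip bar and keep holding it there, still, against its spring. Finish while holding the shutter half open, since it snaps shut if let go. Leave all the other things where they are and the tumbler standing.

Things in the scene. Friction and masses are not known exactly. Their poses are not given: they have to be found in the camera images.
- tumbler: plain steel tumbler, an open straight cylinder, 52 mm outer diameter, 90 mm tall, wall 3 mm, 90 to 180 g, on the robot's left or right. It starts lying on the shelf, mouth towards +y (the robot's left) within about 26 degrees, and can roll. Origin: centre of the outer face of its closed base; z axis from base to mouth. Standing as it should, z points up and the origin is at shelf height (z = 0).
- rice_box: low steel box fixed to the shelf, 160 mm along its x, 240 mm along its y, lid 100 mm high, on the robot's left or right. Origin: centre of its underside; z up. A 120 x 60 mm opening in the lid near the -y end is covered by the shutter, which opens by sliding along the box's +y. Rails along the long edges: 108 mm high. Spring tubes 115 mm high at x = +-45 mm, y = 30 to 115 mm; end stop 114 mm high at y = 117 mm.
- half_mark (a point): point midway between two small steel studs (8 mm across, tops 118 mm above the shelf) on the box's two rails, at x = +-75 mm in the box's frame, y = -45 mm; this point is 118 mm above the shelf. The shutter is at half travel when the grip bar's centre is level with the studs, that is, on the line between them seen from above.
- grip_bar (a point): centre of the black grip bar that stands on the shutter plate: 60 mm long along the box's x, 12 mm thick along the box's y (the slide direction), from the plate's top at 104 mm to 138 mm above the shelf; this point is 121 mm above it. Axes as the box's. Shut, it lies at y = -75 mm in the box's frame. Shutter plate: 138 x 70 x 4 mm.
- shutter (a joint): how far the shutter is open (m): 0 shut, 0.060 fully open, 0.030 half travel. A spring always pushes it shut: about 4.5 N at 0, 9 N at half travel, 13.5 N fully open (150 N/m); it springs back when released.
- shaker: bystander: empty glass shaker, 86 mm across the rim, 130 mm tall, upright; origin: centre of its underside
- spatula: bystander: yellow silicone spatula, 260 mm long, lying flat; origin: centre of its underside
- katori: bystander: small steel bowl, 84 mm across, 40 mm tall, upright; origin: centre of its underside
- spice_jar: bystander: closed glass jar, 52 mm across, 85 mm tall, upright; origin: centre of its underside
- mug: bystander: white ceramic mug, 76 mm across plus its handle, 85 mm tall, upright; origin: centre of its underside
- pestle: bystander: stone pestle standing on its thick end, 52 mm across, 125 mm tall; origin: centre of its underside

How it is judged:
On the way, in this order (a step that is already met when the one before it is completed fails the run):
1. the tumbler stands upright on the shelf, let go and at rest (angle between tumbler's own z axis and vertical below 0.1 rad and height (world z) of tumbler between -0.004 and 0.006 m and linear speed of tumbler below 0.02 m/s and contact force between tumbler and the fingers below 0.1 N and contact force between tumbler and the arm below 0.1 N), for 0.3 s.
2. the shutter is held still by the robot at half travel (value of joint shutter between 0.024 and 0.036 m and velocity of joint shutter between -0.01 and 0.01 m/s and (contact force between shutter and the fingers above 2 N or contact force between shutter and the arm above 2 N)), for 0.5 s.
At the end, for the whole second after the job is handed in: The tumbler stands mouth up on the shelf (tilt under 0.1 rad, base on the shelf within 6 mm), at rest and not touched by the robot; the shutter is open 24 to 36 mm of its 60 mm, still (under 10 mm/s), held there by the robot (contact over 2 N) with nothing else wedged against it (all of step 1 and all of step 2 and contact force between shutter and tumbler below 0.1 N and contact force between shutter and shaker below 0.1 N and contact force between shutter and spatula below 0.1 N and contact force between shutter and katori below 0.1 N and contact force between shutter and spice_jar below 0.1 N and contact force between shutter and mug below 0.1 N and contact force between shutter and pestle below 0.1 N); the arm keeps its last pose, push and grip.
It fails at once if a bystander (shaker, katori or mug) shifted by more than 40 mm or tipped over (distance of any of shaker, katori, mug from where it was at the start of the episode above 0.04 m or angle between any of shaker, katori, mug's own z axis and vertical above 0.6 rad).
It fails at once if a bystander (spatula, jar or pestle) shifted by more than 40 mm or tipped over (distance of any of spatula, spice_jar, pestle from where it was at the start of the episode above 0.04 m or angle between any of spice_jar, pestle's own z axis and vertical above 0.6 rad).
It also fails if it takes over 61 s, if anything falls off the work surface, if the arm or the gripper's body presses on something with over 40 N, if the wrist force passes 120 N, or if a joint passes its speed limit or range.

## Working session

There is one attempt and no reset: what is moved stays moved. The work goes in short steps, each a Python script; the robot and the scene stay as the last script left them, time stands still between calls to the robot, and variables do not carry over. Pictures are saved under pics/ and viewed, at most 10 in all, crops included, and the job is handed in when it is done.

```bash
mkdir -p pics
cat > h.py <<'E'
import numpy as np, cv2
from bench import *
from scipy.spatial.transform import Rotation as R
def ray(cam,px,P=None):
    P=P or camera_params(cam); T=np.array(P["camera_from_world"]);K=np.array(P["K"])
    d=T[:3,:3].T@np.linalg.inv(K)@np.array([px[0],px[1],1.]); o=-T[:3,:3].T@T[:3,3]
    return o,d
def at_z(cam,px,z,P=None):
    o,d=ray(cam,px,P); return o+d*(z-o[2])/d[2]
def proj(cam,p,P=None):
    P=P or camera_params(cam); c=(np.array(P["camera_from_world"])@np.r_[p,1])[:3]; u=np.array(P["K"])@c; return u[:2]/u[2]
def save(im,n): cv2.imwrite("pics/"+n,cv2.cvtColor(im,cv2.COLOR_RGB2BGR))
E
python3 - <<'E'
from h import *
np.set_printoptions(precision=4,suppress=True)
for c in ("top","scene"):
    save(read_camera(c),c+"1.png")
    print(c,ray(c,[320,240]))
    for n,z in (("tumbler",.026),("rice_box",0),("half_mark",.118),("grip_bar",.121),("shaker",0),("spatula",0),("katori",0),("spice_jar",0),("mug",0),("pestle",0)):
        for k in tip_of(c,n)[:1]: print(n,np.round(k["at"]),round(k["confidence"],2),at_z(c,k["at"],z))
    for k in look_for(c,"tumbler")[:2]: print("tumbler amid",k,at_z(c,k["at"],.026))
print(read_time_s(),read_tcp_rot(),read_eef_pos())
E
```

```text
top (array([ 0.4193, -0.0023,  1.3362]), array([ 0.1117, -0.0042, -0.9938]))
tumbler [143. 276.] 0.66 [0.4747 0.4412 0.026 ]
half_mark [422. 261.] 0.67 [ 0.5049 -0.25    0.118 ]
grip_bar [432. 260.] 0.86 [ 0.5063 -0.2729  0.121 ]
shaker [263. 163.] 0.83 [0.7742 0.1413 0.    ]
spatula [489. 257.] 0.77 [ 0.5242 -0.448   0.    ]
katori [330. 320.] 0.62 [ 0.3639 -0.0337  0.    ]
spice_jar [325. 170.] 0.96 [ 0.7555 -0.0218  0.    ]
mug [378. 170.] 0.82 [ 0.7564 -0.1609  0.    ]
pestle [143. 276.] 0.76 [0.4761 0.45   0.    ]
tumbler amid {'at': [225.4, 265.6], 'confidence': 0.65} [0.5017 0.2326 0.026 ]
tumbler amid {'at': [379.5, 163.4], 'confidence': 0.34} [ 0.7666 -0.1632  0.026 ]
scene (array([1.2026, 0.3864, 1.367 ]), array([-0.4359, -0.265 , -0.8601]))
tumbler [396. 274.] 0.91 [0.5099 0.194  0.026 ]
rice_box [271. 210.] 0.66 [ 0.4976 -0.2014  0.    ]
half_mark [249. 181.] 0.56 [ 0.5099 -0.2506  0.118 ]
grip_bar [238. 174.] 0.67 [ 0.5087 -0.2872  0.121 ]
shaker [323. 351.] 0.92 [0.7765 0.1328 0.    ]
spatula [198. 178.] 0.82 [ 0.5091 -0.4447  0.    ]
spice_jar [277. 312.] 0.96 [ 0.7464 -0.0197  0.    ]
mug [227. 295.] 0.68 [ 0.7717 -0.1562  0.    ]
pestle [489. 312.] 0.56 [0.4727 0.4388 0.    ]
tumbler amid {'at': [414.5, 277.9], 'confidence': 0.73} [0.4962 0.2389 0.026 ]
1.2 [ 0.9845  0.1755  0.     -0.    ] [ 0.2246 -0.61    0.2503]
```

View pics/top1.png

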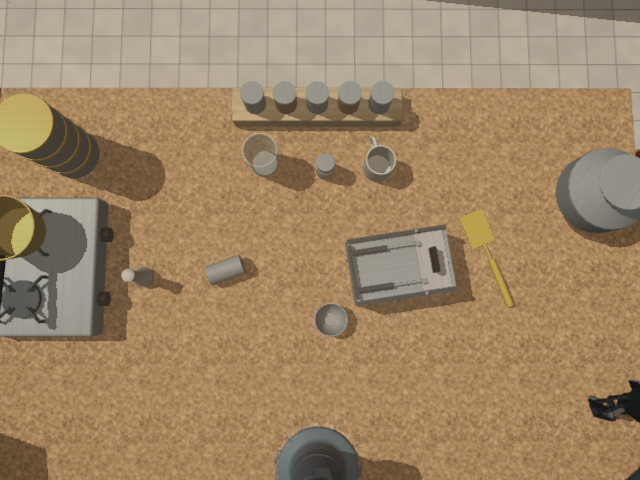

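View pics/scene1.png

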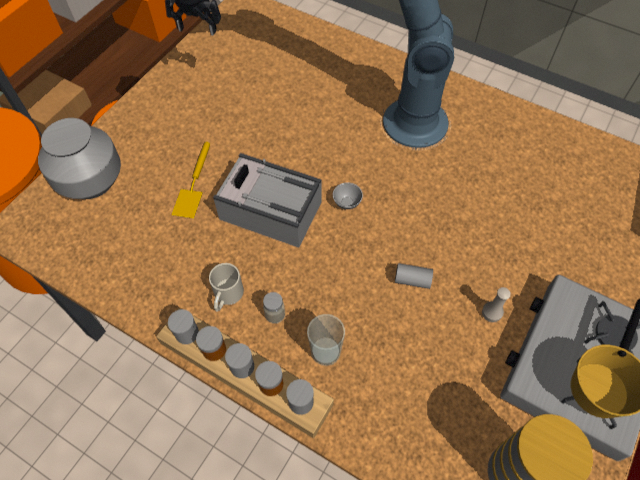

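The top view shows the tumbler at about (225,269) with its mouth to the lower left. The box's grip bar is at (434,260), with the box turned about 8°. The pestle is at (140,275), clear of the work. Next I'll get the tumbler's axis by segmentation and check IK.

```bash
cat >> h.py <<'E'
def grasp_R(a,tilt,pitch,s=1):
    """a: horizontal axis base->mouth; tool dir = down tilted to -a by tilt; pitch: rotation standing it up"""
    a=np.r_[a[:2],0]/np.linalg.norm(a[:2]); ph=tilt-pitch
    z=-np.cos(ph)*np.array([0,0,1])-np.sin(ph)*a
    y=s*np.cross([0,0,1],a); x=np.cross(y,z)
    return R.from_matrix(np.c_[x,y,z]).as_quat()
E
python3 - <<'E'
from h import *
np.set_printoptions(precision=4,suppress=True)
im=cv2.cvtColor(cv2.imread("pics/top1.png"),cv2.COLOR_BGR2HSV)
m=np.zeros((480,640),np.uint8); m[245:295,190:260]=(im[245:295,190:260,1]<70)
n,l,st,_=cv2.connectedComponentsWithStats(m); i=1+st[1:,4].argmax(); print(st[i])
r=cv2.minAreaRect(np.argwhere(l==i)[:,::-1].astype(np.float32)); print(r)
b=np.array([at_z("top",p,.03) for p in cv2.boxPoints(r)]); print(b, b.mean(0))
e=[b[(k+1)%4]-b[k] for k in range(4)]; print([np.linalg.norm(v) for v in e]); a=max(e,key=np.linalg.norm); a=a*np.sign(a[1]); print("a",a/np.linalg.norm(a),np.degrees(np.arctan2(-a[0],a[1])))
c=b.mean(0)
for s in (1,-1):
  for t in (30,40,50):
    t=np.radians(t)
    print(s,t,inverse_kinematics(list(c[:2])+[.15],list(grasp_R(a,t,0,s))),inverse_kinematics(list(c[:2])+[.07],list(grasp_R(a,t,np.pi/2,s))))
E
```

```text
[205 255  40  30 715]
((224.11087036132812, 269.71044921875), (19.440242767333984, 37.13153839111328), 70.34617614746094)
[[0.4986 0.2876 0.03  ]
 [0.53   0.1996 0.03  ]
 [0.4835 0.1825 0.03  ]
 [0.4523 0.2701 0.03  ]] [0.4911 0.2349 0.03  ]
[np.float64(0.09339501257529968), np.float64(0.049567064992332474), np.float64(0.09304782006832915), np.float64(0.04941767252330542)]
a [-0.3368  0.9416 -0.    ] 19.681066657865422
1 0.5235987755982988 [ 0.1407  0.8313 -1.2478  1.8359  1.1134  1.6239  2.0241] [ 0.1782  0.7576 -0.2731  1.8798 -0.9079  1.1361 -2.1876]
1 0.6981317007977318 [ 0.0506  0.9322 -1.2504  1.8066  1.2261  1.8276  1.9407] [ 0.16    0.6706 -0.3113  1.9137 -0.8011  1.002  -2.3161]
1 0.8726646259971648 [-0.1338  0.8665 -1.0366  1.7786  1.188   1.8491  1.9289] [ 0.127   0.5943 -0.3475  1.9405 -0.6616  0.8833 -2.4828]
-1 0.5235987755982988 [-0.1414  0.5543 -0.794   1.8467  0.8432  1.354  -0.9613] [ 0.4851  0.8646 -0.656   1.8649 -0.6194  0.9873  0.7444]
-1 0.6981317007977318 [-0.2057  0.6461 -0.817   1.8167  0.9685  1.5321 -1.0732] [ 0.4551  0.7727 -0.6788  1.8996 -0.5133  0.888   0.6087]
-1 0.8726646259971648 [-0.0736  0.9505 -1.1477  1.7762  1.2586  1.9378 -1.2399] [ 0.4531  0.7135 -0.7541  1.9253 -0.3161  0.7965  0.3889]
```

Run:
```python
from h import *
np.set_printoptions(precision=4,suppress=True)
a=np.array([-.3368,.9416,0]); c=np.array([.491,.235,0]); q=grasp_R(a,np.radians(40),0,-1); d=R.from_quat(q).as_matrix()[:,2]
g=c+.015*a+[0,0,.030]
move_gripper(.085)
move_ptp(list(g-.17*d),list(q))
P=camera_params("wrist"); im=read_camera("wrist"); save(im,"w1.png")
for n in ("tumbler",): 
    for k in tip_of("wrist",n)[:2]: print("base",k,at_z("wrist",k["at"],.026,P))
    for k in look_for("wrist",n)[:2]: print("amid",k,at_z("wrist",k["at"],.026,P))
b=c-.045*a; print("expect base",proj("wrist",b+[0,0,.026],P),"mouth",proj("wrist",c+.045*a+[0,0,.026],P))
print(read_time_s(),read_qpos())
```

```text
base {'at': [322.6, 251.9], 'confidence': 0.95} [0.5064 0.1936 0.026 ]
amid {'at': [321.5, 219.1], 'confidence': 0.66} [0.4877 0.2433 0.026 ]
expect base [321.9645 252.3693] mouth [321.9115 190.8142]
5.025 [-0.1928  1.0078 -1.2519  1.6431  1.181   1.9392 -1.3044]
```

View pics/w1.png

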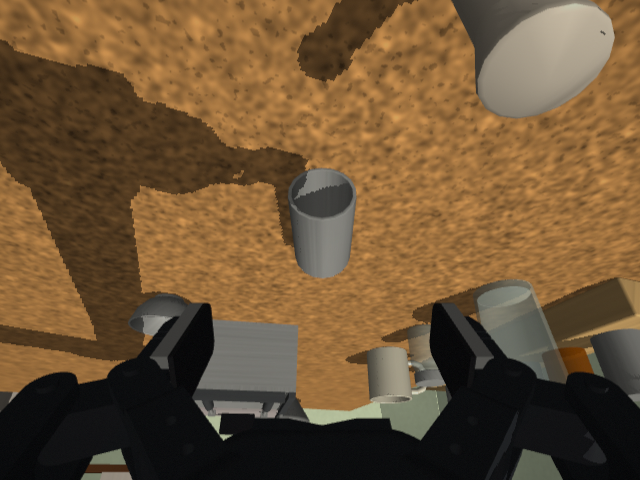

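The wrist view shows the tumbler centred with its mouth at (322,190) and base at about (322,252). Both agree with my estimate to about 1 px. Now I'll grasp it and stand it up.

Run:
```python
from h import *
np.set_printoptions(precision=4,suppress=True)
a=np.array([-.3368,.9416,0]); c=np.array([.491,.235,0]); t=np.radians(40); q=list(grasp_R(a,t,0,-1))
g=c+.015*a+[0,0,.030]
movel(list(g),q,.12)
print(read_ft_force())
move_gripper(.045,40); print("gap",read_finger_gap(),read_grasp_force())
movel(list(g+[0,0,.09]),q,.12)
p=c+[0,0,.12]
for k in (22.5,45,67.5,90):
    movel(list(p),list(grasp_R(a,t,np.radians(k),-1)),.06)
print("gap",read_finger_gap(),read_grasp_force(),read_time_s(),read_qpos(),read_eef_pos())
save(read_camera("scene")[150:350,300:560],"s2.png")
```

```text
[ 0.4327 -0.6915  0.1318]
gap 0.051298583016647144 41.78327400237322
gap 0.05131717198077421 41.871178932487965 10.0667 [ 0.8974  1.3182 -1.4687  1.8865  0.5162  0.9964 -0.2794] [0.4899 0.237  0.1212]
```

Run:
```python
from h import *
np.set_printoptions(precision=4,suppress=True)
c=np.array([.491,.235,0])
p=c.copy(); p[2]=.072; movel(list(p),None,.08); pause(.2); f0=read_ft_force()[2]
while p[2]>.05:
    p[2]-=.0015; movel(list(p),None,.02); f=read_ft_force()[2]-f0
    if f>4: break
print(p,f,read_eef_pos(),read_time_s())
im=read_camera("scene"); save(cv2.resize(im[180:330,330:530],None,fx=3,fy=3),"s3.png")
print(tip_of("scene","tumbler")[:1])
print(proj("scene",[.491,.235,0]),proj("scene",[.491,.235,.09]))
```

```text
[0.491  0.235  0.0615] 5.241484846671473 [0.4912 0.2352 0.0632] 12.8167
[{'at': [269.7, 210.4], 'confidence': 0.73}]
[412.6978 280.2273] [417.4846 263.7802]
```

View pics/s3.png

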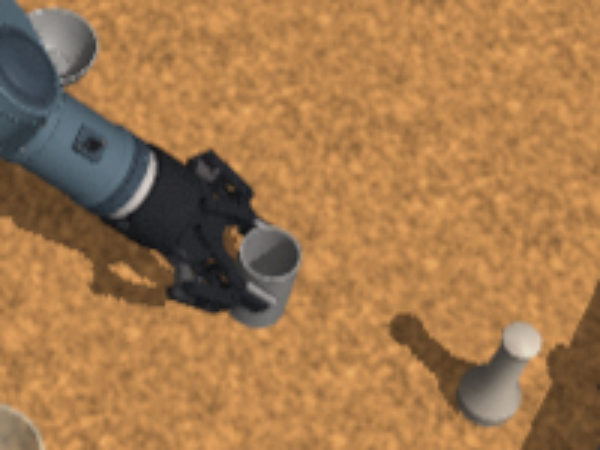

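The tumbler stands upright in the grip, in contact at 5 N. I'll release it, retreat and look at the box.

Run:
```python
from h import *
np.set_printoptions(precision=4,suppress=True)
move_gripper(.085); pause(.2)
p=np.array(read_eef_pos()); d=R.from_quat(read_tcp_rot()).as_matrix()[:,2]
movel(list(p-.10*d),None,.10)
p=p-.10*d; movel([p[0],p[1],.28],None,.2)
im=read_camera("scene"); t=im
print("tumbler base",tip_of("scene","tumbler")[:1],proj("scene",[.491,.235,0]))
a=np.radians(8)
best=None
for s in (1,-1):
    y=s*np.array([-np.sin(a),np.cos(a),0]); z=np.array([0,0,-1.]); q=list(R.from_matrix(np.c_[np.cross(y,z),y,z]).as_quat())
    j=inverse_kinematics([.507,-.27,.30],q); print(s,j)
    if j is not None:
        m=np.abs(np.array(j)-read_qpos()).max()
        if best is None or m<best[0]: best=(m,q)
move_ptp([.507,-.27,.30],best[1])
pause(.3)
P=camera_params("wrist"); w=read_camera("wrist"); save(w,"w4.png"); np.save("P.npy",P,allow_pickle=True)
for n,z in (("grip_bar",.121),("half_mark",.118),("rice_box",0)):
    for k in tip_of("wrist",n)[:2]: print(n,k,at_z("wrist",k["at"],z,P))
read_camera("top"); read_camera("scene")
for cam in ("top","scene"): print(cam,tip_of(cam,"tumbler")[:1],proj(cam,[.491,.235,0]))
print(best[1],read_time_s(),read_eef_pos(),read_qpos())
```

```text
tumbler base [{'at': [418.0, 280.8], 'confidence': 0.67}] [412.6978 280.2273]
1 [ 1.4725  0.654  -1.4756  1.6826  0.6588  1.4243  1.6193]
-1 [ 1.2564  0.3649 -1.026   1.6892  0.325   1.2724 -1.2689]
grip_bar {'at': [331.4, 215.1], 'confidence': 0.65} [ 0.5093 -0.2771  0.121 ]
half_mark {'at': [291.9, 215.9], 'confidence': 0.95} [ 0.5032 -0.2446  0.118 ]
rice_box {'at': [264.1, 185.4], 'confidence': 0.6} [ 0.5046 -0.2036  0.    ]
top [{'at': [224.9, 269.2], 'confidence': 0.78}] [226.2076 270.3517]
scene [{'at': [414.9, 280.3], 'confidence': 0.65}] [412.6978 280.2273]
[np.float64(0.9975640502598242), np.float64(0.06975647374412529), np.float64(0.0), np.float64(-0.0)] 18.0167 [ 0.507 -0.27   0.3  ] [ 1.2564  0.3649 -1.026   1.6891  0.325   1.2724 -1.2689]
```

View pics/w4.png

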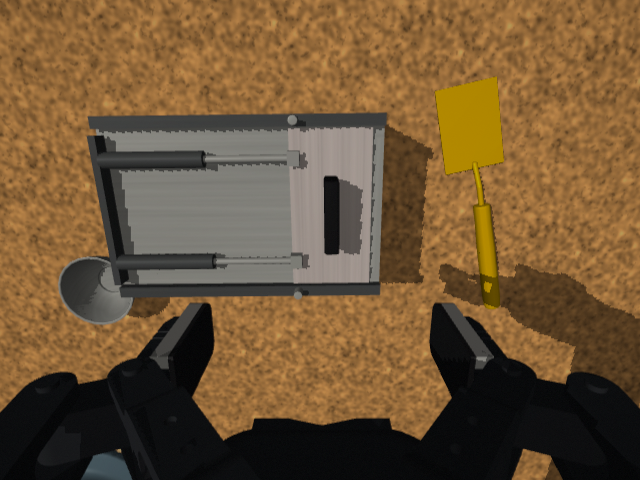

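The wrist view shows studs at (292,120) and (297,295). The black bar spans (331,177) to (331,254), and the spatula is clear to the right. I'll compute the box pose from the studs.

Run:
```python
from h import *
np.set_printoptions(precision=4,suppress=True)
P=np.load("P.npy",allow_pickle=True).item()
s1,s2=at_z("wrist",[292,120],.118,P),at_z("wrist",[297,295],.118,P)
x=(s1-s2); L=np.linalg.norm(x); x/=L; yaw=np.arctan2(x[1],x[0]); y=np.array([-x[1],x[0],0]); m=(s1+s2)/2
print(L,np.degrees(yaw),"mid",m,"bar pred",m-.03*y)
im=cv2.cvtColor(cv2.imread("pics/w4.png"),cv2.COLOR_BGR2GRAY)
r=im[160:270,315:350]; n,l,st,ce=cv2.connectedComponentsWithStats((r<40).astype(np.uint8)); i=1+st[1:,4].argmax()
b=cv2.minAreaRect(np.argwhere(l==i)[:,::-1].astype(np.float32)); print(b); pts=cv2.boxPoints(b)+[315,160]
w=np.array([at_z("wrist",p,.138,P) for p in pts]); print(w,w.mean(0),"y along box",[(v-m)@y for v in w])
```

```text
0.1496584870691433 8.487569872212172 mid [ 0.5055 -0.2466  0.118 ] bar pred [ 0.51   -0.2763  0.118 ]
((16.0, 55.0), (76.0, 14.0), 90.0)
[[ 0.5419 -0.2661  0.138 ]
 [ 0.5434 -0.2767  0.138 ]
 [ 0.4829 -0.286   0.138 ]
 [ 0.4813 -0.2748  0.138 ]] [ 0.5124 -0.2759  0.138 ] y along box [np.float64(-0.024624989385050488), np.float64(-0.035280899497948076), np.float64(-0.035642720060707345), np.float64(-0.024318466976293144)]
```

Run:
```python
from h import *
np.set_printoptions(precision=4,suppress=True)
yaw=np.radians(8.49); yb=np.array([-np.sin(yaw),np.cos(yaw),0]); m=np.array([.5055,-.2466,0]); b=m-.03*yb
y=-yb; z=np.array([0,0,-1.]); q=list(R.from_matrix(np.c_[np.cross(y,z),y,z]).as_quat())
move_gripper(.06)
movel(list(b+[0,0,.20]),q,.15); movel(list(b+[0,0,.128]),q,.1)
print(read_ft_force()); f0=read_ft_force()
move_gripper(.005,70); pause(.2)
e=np.array(read_eef_pos()); print("gap",read_finger_gap(),read_grasp_force(),(e-m)@yb,read_ft_force()-f0)
t=.0
for k in (.01,.02,.03):
    movel(list(b+k*yb+[0,0,.128]),q,.03); e=np.array(read_eef_pos()); print(k,(e-m)@yb,(read_ft_force()-f0)@yb,read_finger_gap())
e=np.array(read_eef_pos()); err=(e-m)@yb
movel(list(b+(.03-err)*yb+[0,0,.128]),q,.02); pause(.5)
e=np.array(read_eef_pos()); print((e-m)@yb,(read_ft_force()-f0)@yb,read_grasp_force(),read_time_s())
P=camera_params("wrist"); save(read_camera("wrist"),"w5.png")
for n,zz in (("grip_bar",.121),("half_mark",.118)):
    for k in tip_of("wrist",n)[:1]: print(n,k,(at_z("wrist",k["at"],zz,P)-m)@yb)
im=read_camera("top"); save(cv2.resize(im[210:320,320:480],None,fx=4,fy=4),"t5.png")
for n,zz in (("grip_bar",.121),("half_mark",.118)):
    for k in tip_of("top",n)[:1]: print(n,k,(at_z("top",k["at"],zz)-m)@yb)
```

```text
[ 0.0148 -0.5995  1.5005]
gap 0.01091673763217631 69.29571390151978 -0.03047892070331737 [-1.4725 -0.3309  2.483 ]
0.01 -0.023076509287262452 -4.751015253750831 0.010991666127938327
0.02 -0.013962287587434561 -6.594121864313899 0.010682867629815764
0.03 -0.004893723550434055 -7.530686591734023 0.010885844972921667
-0.0005550631065119078 -8.1774718560535 69.14201259613037 23.1167
grip_bar {'at': [320.3, 322.1], 'confidence': 0.93} 0.00013753879264935672
grip_bar {'at': [420.5, 262.4], 'confidence': 0.58} 0.002293005979209846
half_mark {'at': [419.7, 261.5], 'confidence': 0.93} 0.003181285442903557
```

View pics/w5.png

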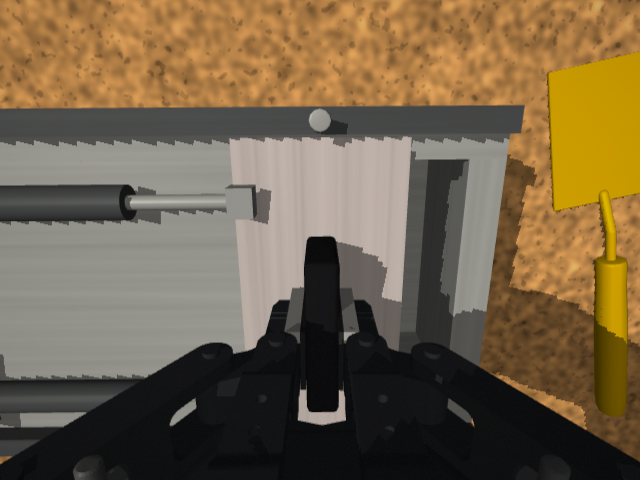

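The wrist view shows the bar (column 320) level with the stud (320,120), and the opening about half uncovered. I'll check the tumbler and the hold once more.

Run:
```python
from h import *
im=read_camera("scene"); save(cv2.resize(im[130:380,170:520],(700,500)),"s6.png")
pause(.5); m=np.array([.5055,-.2466,0]); y=np.array([-.1476,.989,0]); print((np.array(read_eef_pos())-m)@y,np.abs(read_joint_vel()).max(),read_time_s())
```

```text
-0.0005684406181472834 0.001849514785803327 23.9667
```

View pics/s6.png

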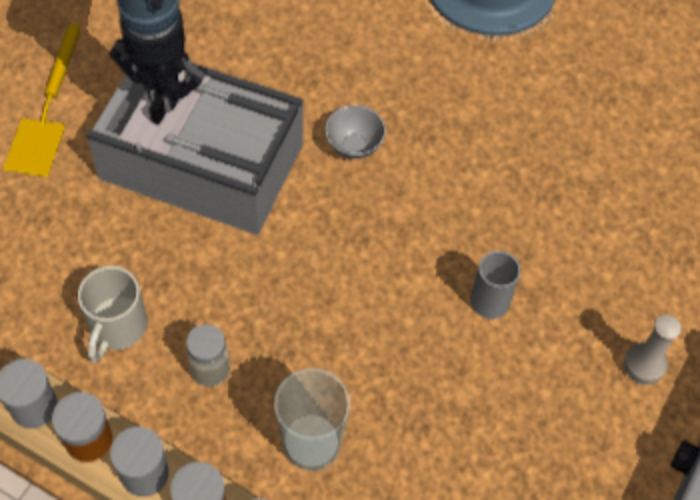

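The tumbler stands mouth up at (495,285) in the crop, the bystanders are undisturbed, and the shutter is held still.

```bash
python3 -c "
from bench import *
print(sign_off())"
```

```text
the job is handed in; nothing more can be done
None
```

The tumbler is standing upright and released, the shutter is held still at about 30 mm (half travel) by its grip bar, the other things look undisturbed, and I handed the job in at about 24 s; no verdict was returned.

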